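# Bolt the packed sandwich delivery box

## Robot

A 6-joint arm with a two-finger parallel gripper is mounted at the origin on a cart in front of the work surface, level with it; the furniture and walls round the work are solid. World frame = base frame: x ahead of the robot, y to its left, z up, the work surface at z = 0. Lengths are in mm, angles in degrees, forces in N, time in s.
With the tool pointing down it reaches from about 300 to 850 mm from the base axis. Payload 4.2 kg.
Tool frame: the origin (TCP) lies between the finger pads; the fingertips stand 14 mm ahead of it and the grasp point (between the pads) lies 5 mm behind it (env.finger_overhang is the distance from the TCP to the fingertips, in mm); z points along the fingers, y is the line along which they close (so a half turn about z gives the same grasp; the last joint's range is limited). The gripper opens to 91 mm and grips with 3 to 60 N. Pads are 32 mm wide; open, the fingers measure 118 mm over their backs; the gripper's body (76 mm by 178 mm) begins 60 mm behind the grasp point.
Start: joints at [-77.521, 18.312, 89.639, -0, 72.044, -1.146], TCP at [135.452, -558.833, 227.976] pointing down, gripper open.
Joint ranges: [-177.97, 177.97], [-48.28, 115.42], [12.27, 149.76], [-77.06, 257.06], [2.81, 150.46], [-146.56, 146.56]. Speed limits (degrees/s): [147.25, 147.25, 180, 180, 180, 180].

## Interface

Orientations are given as [roll, pitch, yaw] about the fixed x, y, z axes, in that order (R = Rz(yaw) Ry(pitch) Rx(roll)).
In Python, from workcell import status, cams, env, finder gives the robot as it stands.
- The arm moves only by the tool apply_moves, never from a script. Its argument "increments" is a list of rows, each a list of 7 numbers: the opening, from -1 (shut) to 1 (fully open), then the shift along the world's x, y, z in m, then the turn, a rotation vector about the world's x, y, z in degrees. In form: [[gripper, x, y, z, ax, ay, az], ...]. A call has 1 to 5 rows; each row shifts and turns the commanded pose from where the row before left it; what a row does not reach is not made up. A row lasts 1/12 s, in which the tool goes at most 41.7 mm and 7.16 degrees, less where a joint would pass 70% of its speed; a pose out of reach is approached as far as the arm can. A call with a gripper value outside its range is refused whole. The fingers move at their own pace and stop on an object; "newtons" is the grip in N (left out, the last holds). Time passes only in rows, so rows that do not move let the fingers close. It gives the time, the measured TCP pose, the force, the opening and the grip force at its end, in the units of the state.
- status.state(): the state, without advancing time (a new reading comes with each control period).
- cams.grab_frame(name): name is "scene" or "top"; returns a dict with "color" (384x512x3 uint8, red, green, blue), "intrinsics" (3x3 intrinsics, pixels), "R" (3x3) and "t" (3): a world point X has camera coordinates R X + t. Camera axes: x right, y down, z forward; pixel columns grow to the right and rows downward; lengths in mm; the calibration is good to about 2 mm. A picture is of the moment at which its call begins. There is no depth.
- env.job_done(): hands the job in; it is judged then, once.
Trained networks look in the newest picture that a camera, given by its name, has taken for a name from the list of things; names that differ only in an ending like _2 or _b are one class to them, and where a whole thing is asked for, a point or a joint stands for the part that bears it (a point fixed in the world has none). Each returns a list of dicts, best first, with "score" (0 to 1); they miss things now and then, are a little off and sometimes report something else, mostly with a low value. They report only what shows in the picture. A call takes as long as a camera call.
- finder.boxes_of(query, camera): "rect" ([left, top, width, height] in pixels, round what is visible of it).
- finder.trace(query, camera): "pixels" (384x512 bool, what is visible of it) and "rect" ([left, top, width, height] in pixels, round what is visible of it).
The state is a dict: "time_s": time; "qpos": joint angles; "qvel": joint speeds; "effort": joint torques, N m; "ee_pos": TCP position; "ee_rot": TCP orientation; "force": force on the tool from outside, world axes, zero at the start; "torque": the same for the moment, N m; "gripper_width": finger opening in mm; "gripper_force": force on a finger pad.
Only numpy, scipy, OpenCV 4.12 (cv2) and the standard library are available. Lean on these libraries where they do the work, as an engineer would, in place of code of your own. Each camera call takes 0.05 s, during which the arm holds its last target. There are 200 camera calls.

## Task

The blue-lidded delivery box is packed and about to leave. Slide its barrel bolt all the way across into the keeper, then fold the bolt's handle fully down into the notch and let go. The green-lidded box still has to be filled, so leave its bolt drawn back.

Things in the scene. Friction and masses are not known exactly. Their poses are not given: they have to be found in the camera images.
- blue_grip (a point): Centre of the bolt handle's grip, blue-lidded box: black disc, 24 mm wide, 18 mm thick, on a 9 mm stem; pinch its flat faces from above (they look along the bolt). 50 mm from the bolt's level axis, 94 mm above the worktop. y: along the bolt, towards locking; z: up the stem, away from the axis; x: level when the handle is upright; it folds towards -x (robot's side). Axes turn with the handle.
- blue_bolt (a joint): Blue box's bolt slide, m: 0 drawn back, 0.060 across with its rod in the keeper (hard stop). Starts at 0 to 0.010; about 1.5 N; stays where left. It runs in a steel barrel, walls 34 mm above the lid, 8.5 to 12.5 mm either side of the axis. The robot-side wall has a 29 mm notch for the stem, which faces it from 0.044 to 0.060; elsewhere the wall stops the handle at about 0.4 rad.
- blue_handle (a joint): Turn of the blue box's bolt handle about the bolt's axis, rad: 0 upright (disc centre 144 mm above the worktop), 1.40 fully down in the notch (hard stop; disc centre 102 mm above the worktop, 49 mm from the axis on the robot's side). Starts at 0 to 0.15, turns with about 1 N at the disc and stays where left. A pinched disc lags as it turns between the pads: overdrive it or press it down.
- green_bolt (a joint): Bolt slide of the green-lidded box, m, to be left drawn back: 0 drawn back, 0.060 across; starts at 0 to 0.010. Both boxes are alike but for the lid's colour: fixed grey tubs, 170 mm across the bolt, 240 mm along it, lid top 70 mm above the worktop, standing side by side, each turned up to 20 degrees either way. A shelf 0.47 m up overhangs the worktop beyond x = 0.61 m.

How it is judged:
By the outcome, as a careful person would: the job done as asked, in the order asked, and still so for the second after the job is handed in, with the robot touching nothing.
It also fails if it takes over 34 s, if anything falls off the work surface, if the arm or the gripper's body presses on something with over 40 N, if the wrist force passes 120 N, or if a joint passes its speed limit or range.

## Working session

There is one attempt and no reset: what is moved stays moved. The work goes in short steps, Python scripts to look and compute and a tool call to move; the robot and the scene stay as the last step left them, time stands still between calls to the robot, and variables do not carry over. Pictures are saved under pics/ and viewed, at most 10 in all, crops included, and the job is handed in when it is done.

Besides the shell and the picture viewer there is one more tool, called after "Call:" by a JSON object that holds its "method" and its "body", one argument or row to a line. apply_moves: Moves the arm, as the interface text tells. Its arguments: {"type":"object","properties":{"increments":{"type":"array","items":{"type":"array","items":{"type":"number"}}},"newtons":{"type":"number"}},"required":["increments"]}

```bash
mkdir -p pics; cat > h.py <<'E'
import numpy as np,cv2
from workcell import status,cams,env,finder
def ray(f,u,v):
    K,R,t=[np.array(f[k],float) for k in("intrinsics","R","t")]
    d=R.T@np.linalg.solve(K,[u,v,1]); return -R.T@t,d
def atz(f,u,v,z):
    c,d=ray(f,u,v); return c+d*(z-c[2])/d[2]
def proj(f,X):
    p=np.array(f["intrinsics"])@(np.array(f["R"])@np.array(X,float)+np.array(f["t"]).ravel()); return p[:2]/p[2]
def tri(*fr):
    A=np.zeros((3,3));b=np.zeros(3)
    for f,u,v in fr:
        c,d=ray(f,u,v);d=d/np.linalg.norm(d);P=np.eye(3)-np.outer(d,d);A+=P;b+=P@c
    return np.linalg.solve(A,b)
E
python3 - <<'E'
from h import *
print(status.state())
for c in("top","scene"):
    f=cams.grab_frame(c); cv2.imwrite(f"pics/{c}0.png",cv2.cvtColor(f["color"],cv2.COLOR_RGB2BGR))
    print(c,ray(f,256,192))
    for q in("blue_grip","blue_bolt","green_bolt"):
        for r in finder.boxes_of(q,c): print(q,r)
E
```

```text
{'time_s': 0.0, 'qpos': array([-7.75214376e+01,  1.83512692e+01,  8.97077783e+01,  1.58248368e-03,
        7.20423780e+01, -1.14576543e+00]), 'qvel': array([ 0.06832947,  0.0721007 ,  0.00257351, -0.02608924,  0.0003286 ,
       -0.01690824]), 'effort': array([-2.80694461e-03, -4.12461448e+01, -2.31971794e+01,  7.25554302e-02,
        4.57105518e-02, -1.40552047e-04]), 'ee_pos': array([ 135.34959654, -558.34388716,  227.11468199]), 'ee_rot': array([-1.79898625e+02, -3.53233296e-03,  1.36238355e+01]), 'force': array([-0.01537746,  0.23472064, -0.48580571]), 'torque': array([-0.0204014 ,  0.01786772, -0.05279885]), 'gripper_force': 0.0, 'gripper_width': 91.21410783919552}
top (array([ 285.12672816,  -69.84675649, 1434.30845539]), array([ 0.14266947,  0.01473079, -0.98972196]))
blue_grip {'rect': [179.9, 184.8, 10.5, 8.0], 'score': 0.61}
blue_grip {'rect': [293.5, 193.3, 46.9, 10.6], 'score': 0.58}
blue_bolt {'rect': [147.1, 181.6, 49.4, 11.2], 'score': 0.54}
green_bolt {'rect': [301.1, 198.2, 35.1, 3.6], 'score': 0.53}
scene (array([109.40382479, 686.81850923, 733.05069952]), array([ 0.38764921, -0.72727011, -0.56649153]))
blue_grip {'rect': [219.0, 239.5, 12.2, 21.0], 'score': 0.42}
blue_bolt {'rect': [190.0, 236.4, 43.3, 58.3], 'score': 0.74}
green_bolt {'rect': [284.5, 158.0, 25.3, 39.0], 'score': 0.74}
```

```bash
python3 - <<'E'
import cv2
a=cv2.imread("pics/top0.png")[130:270,110:390]; cv2.imwrite("pics/top0c.png",cv2.resize(a,(800,400),interpolation=cv2.INTER_CUBIC))
a=cv2.imread("pics/scene0.png")[120:345,130:430]; cv2.imwrite("pics/scene0c.png",cv2.resize(a,(800,600),interpolation=cv2.INTER_CUBIC))
E
```

```text
(no output)
```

View pics/top0c.png

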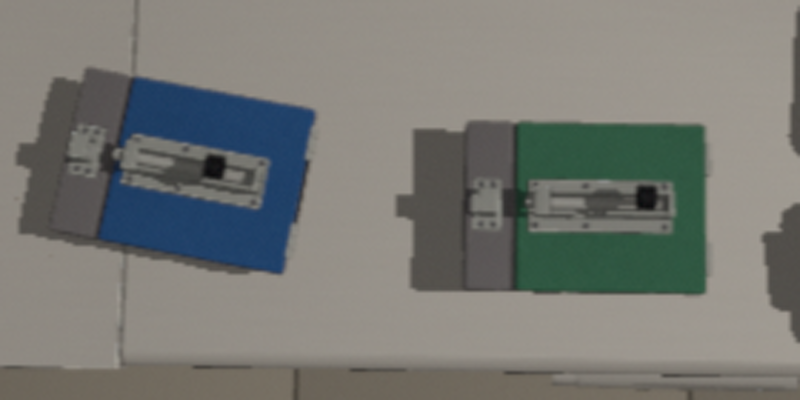

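View pics/scene0c.png

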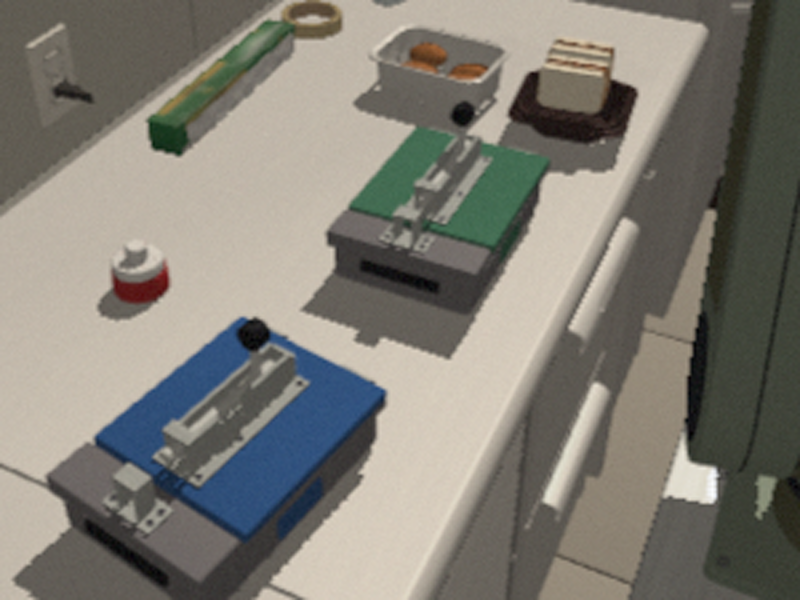

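The top view shows the blue box on the left (+y) with its disc at about px (185,188), and the green box on the right. In the scene view the blue disc is at about (225,245). The bolts lock towards the left of the top view.

```bash
python3 - <<'E'
from h import *
T=cams.grab_frame("top");S=cams.grab_frame("scene")
def disc(f,x0,y0,x1,y1):
    g=f["color"][y0:y1,x0:x1].max(2).astype(int); w=np.clip(70-g,0,None)
    print(g.min(),(w>0).sum()); ys,xs=np.mgrid[y0:y1,x0:x1]; return (xs*w).sum()/w.sum(),(ys*w).sum()/w.sum()
t=disc(T,178,181,192,196);s=disc(S,217,237,234,253);print(t,s)
p=tri((T,*t),(S,*s));print("disc",p,proj(T,p),proj(S,p),"z144",atz(T,*t,144),atz(S,*s,144))
h=cv2.cvtColor(T["color"],cv2.COLOR_RGB2HSV);m=((h[...,0]>100)&(h[...,0]<125)&(h[...,1]>120)&(h[...,2]>60)).astype(np.uint8)
m[:, :110]=0;m[:,260:]=0
m=cv2.morphologyEx(m,cv2.MORPH_CLOSE,np.ones((15,15)))
ys,xs=np.nonzero(m);w=np.array([atz(T,x,y,70)[:2] for x,y in zip(xs,ys)],np.float32);r=cv2.minAreaRect(w);print(r,cv2.boxPoints(r))
# barrel plate ends, crop coordinates read from the picture
for a,b in(((137,135),(268,158)),((122,183),(262,208)),((135,78),(315,110)),((100,238),(283,272))):
    A,B=[atz(T,110+q[0]/2.857,130+q[1]/2.857,71) for q in(a,b)];d=A-B;print(A,B,np.degrees(np.arctan2(d[0],d[1])))
E
```

```text
15 76
5 106
(np.float64(184.35531135531136), np.float64(188.1904761904762)) (np.float64(224.5445292620865), np.float64(245.38144806847097))
disc [479.51637516 144.51117304 143.80176919] [184.23131511 187.89943001] [224.92883307 245.44835249] z144 [478.69215324 144.1103186  144.        ] [480.26836079 144.87518    144.        ]
((482.1627197265625, 162.43032836914062), (188.3751220703125, 166.44383239746094), 80.20205688476562) [[384.12637  83.7788 ]
 [548.1425   55.45437]
 [580.1991  241.08185]
 [416.18292 269.40628]]
[520.40382733 233.77869285  71.        ] [498.84151627 100.53091282  71.        ] 9.191988453523008
[471.30107273 246.70248056  71.        ] [448.18834224 104.93197217  71.        ] 9.259423810237955
[579.05158697 238.47135701  71.        ] [548.52216857  54.57257352  71.        ] 9.425826583066314
[415.52331551 266.19526104  71.        ] [384.55795773  81.9625535   71.        ] 9.540949667055946
```

Call:
{"method": "apply_moves", "body": {
  "increments": [
    [1,0.01376,0.02812,0,0,0,-0.924],
    [1,0.01376,0.02812,0,0,0,-0.924],
    [1,0.01376,0.02812,0,0,0,-0.924],
    [1,0.01376,0.02812,0,0,0,-0.924],
    [1,0.01376,0.02812,0,0,0,-0.924]
  ],
  "newtons": 30
}}

```text
time_s: 0.92
ee_pos: [204.6, -416.9, 228.0]
ee_rot: [180.0, -0.0, 8.9]
force: [1.2, 0.0, 0.6]
gripper_width: 91.2
gripper_force: 0.0
```

Call:
{"method": "apply_moves", "body": {
  "increments": [
    [1,0.01376,0.02812,0,0,0,-0.924],
    [1,0.01376,0.02812,0,0,0,-0.924],
    [1,0.01376,0.02812,0,0,0,-0.924],
    [1,0.01376,0.02812,0,0,0,-0.924],
    [1,0.01376,0.02812,0,0,0,-0.924]
  ]
}}

```text
time_s: 1.33
ee_pos: [273.4, -276.2, 228.2]
ee_rot: [180.0, -0.0, 4.3]
force: [0.3, -1.0, -0.8]
gripper_width: 91.4
gripper_force: 0.0
```

Call:
{"method": "apply_moves", "body": {
  "increments": [
    [1,0.01376,0.02812,0,0,0,-0.924],
    [1,0.01376,0.02812,0,0,0,-0.924],
    [1,0.01376,0.02812,0,0,0,-0.924],
    [1,0.01376,0.02812,0,0,0,-0.924],
    [1,0.01376,0.02812,0,0,0,-0.924]
  ]
}}

```text
time_s: 1.75
ee_pos: [342.2, -135.6, 228.3]
ee_rot: [180.0, -0.1, -0.3]
force: [-0.7, -0.9, -1.3]
gripper_width: 91.1
gripper_force: 0.0
```

Call:
{"method": "apply_moves", "body": {
  "increments": [
    [1,0.01376,0.02812,0,0,0,-0.924],
    [1,0.01376,0.02812,0,0,0,-0.924],
    [1,0.01376,0.02812,0,0,0,-0.924],
    [1,0.01376,0.02812,0,0,0,-0.924],
    [1,0.01376,0.02812,0,0,0,-0.924]
  ]
}}

```text
time_s: 2.17
ee_pos: [411.1, 5.2, 228.2]
ee_rot: [180.0, -0.0, -4.9]
force: [0.7, -0.4, -0.1]
gripper_width: 91.1
gripper_force: 0.0
```

Call:
{"method": "apply_moves", "body": {
  "increments": [
    [1,0.01376,0.02812,0,0,0,-0.924],
    [1,0.01376,0.02812,0,0,0,-0.924],
    [1,0.01376,0.02812,0,0,0,-0.924],
    [1,0.01376,0.02812,0,0,0,-0.924],
    [1,0.01376,0.02812,0,0,0,-0.924]
  ]
}}

```text
time_s: 2.58
ee_pos: [479.9, 145.8, 228.1]
ee_rot: [180.0, -0.0, -9.5]
force: [1.8, -0.1, 0.5]
gripper_width: 91.5
gripper_force: 0.0
```

Call:
{"method": "apply_moves", "body": {
  "increments": [
    [1,0,0,0,0,0,0],
    [1,0,0,0,0,0,0]
  ]
}}

```text
time_s: 2.75
ee_pos: [479.7, 145.2, 227.6]
ee_rot: [180.0, 0.0, -9.3]
force: [0.1, 0.2, -1.1]
gripper_width: 91.3
gripper_force: 0.0
```

Call:
{"method": "apply_moves", "body": {
  "increments": [
    [1,0,0,-0.0215,0,0,0],
    [1,0,0,-0.0215,0,0,0],
    [1,0,0,-0.0215,0,0,0],
    [1,0,0,-0.0215,0,0,0],
    [1,0,0,0,0,0,0]
  ]
}}

```text
time_s: 3.17
ee_pos: [476.0, 142.2, 138.5]
ee_rot: [179.8, 0.5, -9.5]
force: [-0.8, -0.2, 0.5]
gripper_width: 91.2
gripper_force: 0.0
```

Call:
{"method": "apply_moves", "body": {
  "increments": [
    [-1,0,0,0,0,0,0],
    [-1,0,0,0,0,0,0],
    [-1,0,0,0,0,0,0],
    [-1,0,0,0,0,0,0],
    [-1,0,0,0,0,0,0]
  ],
  "newtons": 25
}}

```text
time_s: 3.58
ee_pos: [480.0, 144.2, 143.0]
ee_rot: [-180.0, -0.1, -9.5]
force: [0.1, 0.2, 0.3]
gripper_width: 60.6
gripper_force: 0.0
```

Call:
{"method": "apply_moves", "body": {
  "increments": [
    [-1,0,0,0,0,0,0],
    [-1,0,0,0,0,0,0],
    [-1,0,0,0,0,0,0]
  ]
}}

```text
time_s: 3.83
ee_pos: [479.5, 144.2, 142.1]
ee_rot: [-180.0, -0.0, -9.5]
force: [-0.0, 0.3, -0.5]
gripper_width: 40.9
gripper_force: 0.0
```

Call:
{"method": "apply_moves", "body": {
  "increments": [
    [-1,0,0,0,0,0,0],
    [-1,0,0,0,0,0,0],
    [-1,0,0,0,0,0,0],
    [-1,0,0,0,0,0,0],
    [-1,0,0,0,0,0,0]
  ]
}}

```text
time_s: 4.25
ee_pos: [479.4, 144.3, 141.9]
ee_rot: [-180.0, 0.0, -9.5]
force: [0.6, 0.1, -0.4]
gripper_width: 17.9
gripper_force: 25.0
```

Call:
{"method": "apply_moves", "body": {
  "increments": [
    [-1,0.00165,0.00986,0,0,0,0],
    [-1,0.00165,0.00986,0,0,0,0],
    [-1,0.00165,0.00986,0,0,0,0],
    [-1,0.00165,0.00986,0,0,0,0],
    [-1,0.00083,0.00493,0,0,0,0]
  ]
}}

```text
time_s: 4.67
ee_pos: [487.4, 190.2, 141.9]
ee_rot: [-180.0, -0.0, -9.4]
force: [0.8, -1.6, -0.1]
gripper_width: 18.0
gripper_force: 25.0
```

Call:
{"method": "apply_moves", "body": {
  "increments": [
    [-1,0.00066,0.00394,0,0,0,0],
    [-1,0.00033,0.00197,0,0,0,0],
    [-1,0,0,0,0,0,0]
  ]
}}

```text
time_s: 4.92
ee_pos: [488.2, 195.3, 142.0]
ee_rot: [-179.9, -0.0, -9.5]
force: [1.2, 1.7, -0.8]
gripper_width: 17.8
gripper_force: 25.0
```

Call:
{"method": "apply_moves", "body": {
  "increments": [
    [-1,0.00033,0.00197,0,0,0,0],
    [-1,0.00033,0.00197,0,0,0,0],
    [-1,0,0,0,0,0,0]
  ]
}}

```text
time_s: 5.17
ee_pos: [488.2, 195.9, 141.9]
ee_rot: [179.7, 0.0, -9.4]
force: [0.5, -8.9, 1.3]
gripper_width: 17.7
gripper_force: 25.0
```

Call:
{"method": "apply_moves", "body": {
  "increments": [
    [-1,0.00033,0.00197,0,0,0,0],
    [-1,0,0,0,0,0,0]
  ]
}}

```text
time_s: 5.33
ee_pos: [488.2, 196.1, 141.9]
ee_rot: [179.5, 0.0, -9.4]
force: [1.0, -14.5, 2.3]
gripper_width: 18.0
gripper_force: 25.0
```

Call:
{"method": "apply_moves", "body": {
  "increments": [
    [-1,0.00033,0.00197,0,0,0,0],
    [-1,0,0,0,0,0,0]
  ]
}}

```text
time_s: 5.5
ee_pos: [488.2, 196.4, 141.9]
ee_rot: [179.3, 0.0, -9.3]
force: [0.3, -18.9, 4.3]
gripper_width: 18.0
gripper_force: 25.0
```

Call:
{"method": "apply_moves", "body": {
  "increments": [
    [-1,-0.0006,-0.0035,0,0,0,0],
    [-1,-0.00688,0.00115,-0.0005,0,0,0],
    [-1,-0.00674,0.00113,-0.00146,0,0,0],
    [-1,-0.00648,0.00108,-0.0024,0,0,0],
    [-1,0,0,0,0,0,0]
  ]
}}

```text
time_s: 5.92
ee_pos: [467.8, 199.4, 137.7]
ee_rot: [179.7, -0.0, -9.4]
force: [1.1, -9.3, 0.9]
gripper_width: 18.2
gripper_force: 25.0
```

Call:
{"method": "apply_moves", "body": {
  "increments": [
    [-1,-0.00608,0.00102,-0.0033,0,0,0],
    [-1,-0.00557,0.00093,-0.00412,0,0,0],
    [-1,-0.00495,0.00083,-0.00487,0,0,0],
    [-1,0,0,0,0,0,0]
  ]
}}

```text
time_s: 6.25
ee_pos: [450.4, 202.3, 125.1]
ee_rot: [179.7, 0.1, -9.5]
force: [-1.5, -9.1, 2.0]
gripper_width: 17.9
gripper_force: 25.0
```

Low force; it's following. Continue.

Call:
{"method": "apply_moves", "body": {
  "increments": [
    [-1,-0.00423,0.00071,-0.0055,0,0,0],
    [-1,-0.00343,0.00057,-0.006,0,0,0],
    [-1,-0.00256,0.00043,-0.0065,0,0,0],
    [-1,0,0,0,0,0,0]
  ]
}}

```text
time_s: 6.58
ee_pos: [439.2, 204.2, 106.6]
ee_rot: [179.7, 0.2, -9.5]
force: [-2.0, -6.9, 2.1]
gripper_width: 17.3
gripper_force: 25.0
```

Call:
{"method": "apply_moves", "body": {
  "increments": [
    [-1,-0.00165,0.00028,-0.0068,0,0,0],
    [-1,0,0,-0.002,0,0,0],
    [-1,0,0,-0.002,0,0,0],
    [-1,0,0,0,0,0,0]
  ]
}}

```text
time_s: 6.92
ee_pos: [436.7, 204.6, 95.9]
ee_rot: [179.7, 0.4, -9.5]
force: [-3.8, -5.8, 4.0]
gripper_width: 17.7
gripper_force: 25.0
```

Call:
{"method": "apply_moves", "body": {
  "increments": [
    [0,0,0,0,0,0,0],
    [0,0,0,0,0,0,0],
    [0,0,0,0,0,0,0],
    [0,0,0,0,0,0,0],
    [0,0,0,0,0,0,0]
  ]
}}

```text
time_s: 7.33
ee_pos: [440.3, 207.2, 96.7]
ee_rot: [-180.0, -0.0, -9.5]
force: [0.6, -0.0, 0.2]
gripper_width: 45.3
gripper_force: 0.0
```

Call:
{"method": "apply_moves", "body": {
  "increments": [
    [0,0,0,0.02,0,0,0],
    [0,0,0,0.03,0,0,0],
    [0,0,0,0.03,0,0,0],
    [-1,0,0,0.03,0,0,0],
    [-1,0,0,0,0,0,0]
  ]
}}

```text
time_s: 7.75
ee_pos: [443.3, 208.6, 212.4]
ee_rot: [-179.6, -0.6, -9.5]
force: [0.9, 0.6, 1.1]
gripper_width: 35.2
gripper_force: 0.0
```

```bash
python3 - <<'E'
from h import *
f=cams.grab_frame("scene");a=cv2.cvtColor(f["color"],cv2.COLOR_RGB2BGR)[200:350,120:320];cv2.imwrite("pics/s1.png",cv2.resize(a,(800,600),interpolation=cv2.INTER_CUBIC))
print(finder.boxes_of("blue_grip","scene"),finder.boxes_of("blue_bolt","scene"))
# predicted disc centre at 1.40 and at 1.2, bolt at 0.060
A=np.array([488.2,196.2]);u=np.array([-.986,.165])
for th in(1.4,1.3,1.2,1.0): print(th,proj(f,[*(A+u*50*np.sin(th)),94+50*np.cos(th)]))
print(status.state()["ee_pos"])
E
```

```text
[{'rect': [212.7, 276.6, 22.3, 9.7], 'score': 0.64}] [{'rect': [172.0, 265.2, 62.4, 48.2], 'score': 0.64}]
1.4 [227.86678039 282.97033847]
1.3 [227.32595038 281.13373543]
1.2 [226.61116065 279.23247335]
1.0 [224.68917343 275.32016042]
[439.74557635 206.94151489 206.31800606]
```

View pics/s1.png

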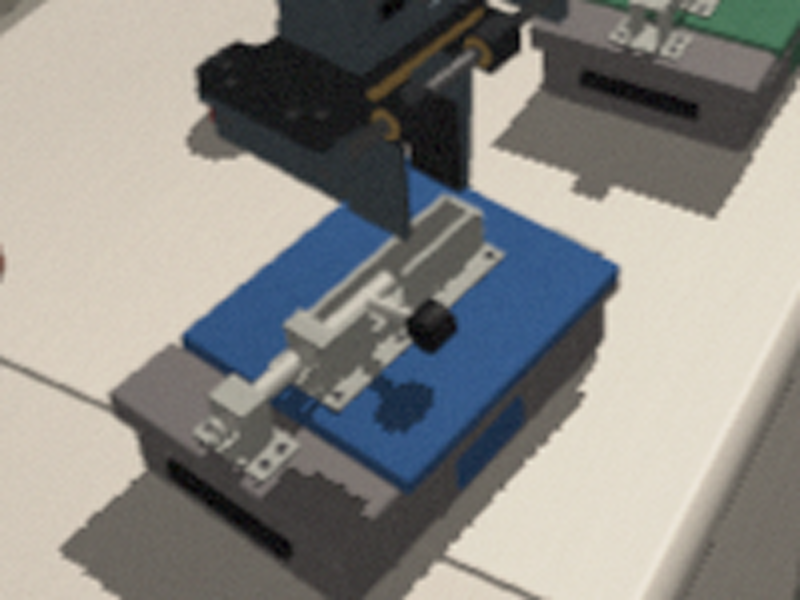

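The scene view shows the rod in the keeper and the disc folded at about (228,281). That is about 1.3 rad, short of the 1.40 prediction at row 283, so I'll press it down with closed fingertips.

Call:
{"method": "apply_moves", "body": {
  "increments": [
    [-1,-0.004,-0.002,0,0,0,0],
    [-1,0,0,0,0,0,0],
    [-1,0,0,0,0,0,0],
    [-1,0,0,-0.02,0,0,0],
    [-1,0,0,-0.02,0,0,0]
  ]
}}

```text
time_s: 8.32
ee_pos: [436.6, 205.2, 166.4]
ee_rot: [-179.9, -0.1, -9.5]
force: [-1.2, -0.2, 0.1]
gripper_width: 0.1
gripper_force: 0.0
```

Call:
{"method": "apply_moves", "body": {
  "increments": [
    [-1,0,0,-0.02,0,0,0],
    [-1,0,0,-0.01,0,0,0],
    [-1,0,0,-0.002,0,0,0],
    [-1,0,0,0,0,0,0]
  ]
}}

```text
time_s: 8.65
ee_pos: [435.5, 204.7, 133.6]
ee_rot: [179.9, 0.1, -9.5]
force: [-0.3, 0.3, 0.5]
gripper_width: 0.6
gripper_force: 0.0
```

Call:
{"method": "apply_moves", "body": {
  "increments": [
    [-1,0,0,-0.002,0,0,0],
    [-1,0,0,-0.002,0,0,0],
    [-1,0,0,0,0,0,0]
  ]
}}

```text
time_s: 8.9
ee_pos: [436.4, 205.1, 130.9]
ee_rot: [-180.0, -0.1, -9.5]
force: [-0.5, 0.4, 0.5]
gripper_width: 0.5
gripper_force: 0.0
```

Call:
{"method": "apply_moves", "body": {
  "increments": [
    [-1,0,0,-0.002,0,0,0],
    [-1,0,0,0,0,0,0]
  ]
}}

```text
time_s: 9.07
ee_pos: [436.2, 205.1, 128.7]
ee_rot: [-180.0, -0.0, -9.5]
force: [-0.1, 1.5, 0.7]
gripper_width: 0.4
gripper_force: 0.2
```

Call:
{"method": "apply_moves", "body": {
  "increments": [
    [-1,0,0,-0.002,0,0,0],
    [-1,0,0,0,0,0,0]
  ]
}}

```text
time_s: 9.23
ee_pos: [436.2, 205.2, 128.0]
ee_rot: [-180.0, -0.0, -9.5]
force: [-2.9, -0.4, 10.4]
gripper_width: 0.4
gripper_force: 5.2
```

Call:
{"method": "apply_moves", "body": {
  "increments": [
    [-1,0,0,-0.002,0,0,0],
    [-1,0,0,0,0,0,0]
  ]
}}

```text
time_s: 9.4
ee_pos: [436.1, 205.3, 127.4]
ee_rot: [-179.9, -0.1, -9.5]
force: [-6.2, -1.0, 20.3]
gripper_width: 0.7
gripper_force: 10.1
```

Call:
{"method": "apply_moves", "body": {
  "increments": [
    [-1,0,0,-0.002,0,0,0],
    [-1,0,0,0,0,0,0]
  ]
}}

```text
time_s: 9.57
ee_pos: [436.0, 205.4, 126.8]
ee_rot: [-179.9, -0.1, -9.5]
force: [-9.5, -2.6, 30.5]
gripper_width: 0.5
gripper_force: 15.1
```

Firm stop at TCP z = 128 mm, exactly where 1.40 rad puts it. Retreat and check.

Call:
{"method": "apply_moves", "body": {
  "increments": [
    [-1,0,0,0.006,0,0,0],
    [-1,0,0,0.02,0,0,0],
    [-1,0,0,0.035,0,0,0],
    [-1,0,0,0.04,0,0,0],
    [-1,0,0,0.03,0,0,0]
  ]
}}

```text
time_s: 9.98
ee_pos: [436.4, 205.1, 256.4]
ee_rot: [-179.9, -0.1, -9.5]
force: [0.6, -0.1, 0.3]
gripper_width: 0.6
gripper_force: 0.0
```

Call:
{"method": "apply_moves", "body": {
  "increments": [
    [-1,-0.01,-0.02,0.01,0,0,0],
    [-1,-0.01,-0.02,0.01,0,0,0],
    [-1,0,0,0,0,0,0]
  ]
}}

```text
time_s: 10.23
ee_pos: [415.3, 163.0, 275.9]
ee_rot: [-180.0, -0.2, -9.6]
force: [0.2, 0.7, -0.3]
gripper_width: 0.7
gripper_force: 0.0
```

```bash
python3 - <<'E'
from h import *
f=cams.grab_frame("scene");a=cv2.cvtColor(f["color"],cv2.COLOR_RGB2BGR)[130:340,130:410];cv2.imwrite("pics/s2.png",cv2.resize(a,(800,600),interpolation=cv2.INTER_CUBIC))
g=f["color"][272:292,218:238].max(2).astype(int);w=np.clip(60-g,0,None);ys,xs=np.mgrid[272:292,218:238];print((xs*w).sum()/w.sum(),(ys*w).sum()/w.sum())
print(finder.boxes_of("green_bolt","scene"),status.state()["force"])
E
```

```text
227.22589703588145 282.65273010920436
[{'rect': [283.8, 158.1, 24.6, 37.5], 'score': 0.56}] [-0.32600385 -0.26729376 -0.1931362 ]
```

View pics/s2.png

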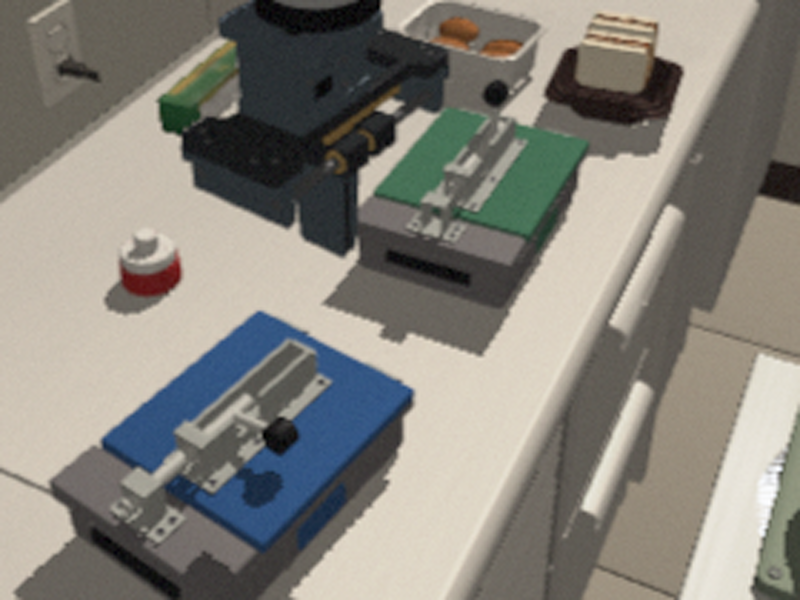

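The blue rod sits in the keeper and the disc is at (227.2, 282.7), which matches the fully-down prediction. The green bolt is still drawn back.

```bash
python3 -c "
from workcell import env;print(env.job_done())"
```

```text
the job is handed in; nothing more can be done
None
```

I slid the blue box's bolt across to its hard stop in the keeper, folded its handle fully down into the notch and let go. I left the green bolt drawn back, and handed the job in at about 10 s of the 34 s allowed.

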